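Isolate the bench supply and swing out the lockout hasp

TASK

Make the bench supply safe to work on: turn the lever of the isolator under the instrument shelf from ON (pointing left) fully to OFF (pointing straight down the sloped face, hard against its stop), then take the tab at the lever's end and swing the steel lockout hasp out of the lever as far as it goes, so that I can hang my padlock in it. Leave the lever at OFF and the hasp standing out, let go, and do not disturb the bottle, test block and cutters beside the box.

Things in the scene. Friction and masses are not known exactly. Their poses are not given: they have to be found in the camera images.
- switch_axis (a point): Point where the lever's turning axis meets the sloped face of the grey box (218 mm wide, face 174 mm, 35 deg from level, fixed). Axes: x up the slope, y left along the face, z out of the face (the turning axis). Shelf board above: underside 225 mm above this point, front edge 38 mm nearer to the robot than it. Collar of 52 mm radius, 18 mm high round the axis. Marks: bar at ON, ring at OFF.
- lever_side (a point): Middle of the black lever, 70 mm out from the axis and 33 mm above the face; moves with it. Lever: hub 27 mm radius, 46 mm high; arm from hub to 84 mm out, 26 mm wide, its section 22 to 44 mm above the face. x points out along the lever, z out of the face.
- lever (a joint): Lever angle in rad about z of switch_axis: about 0 = ON (points left, +y), 1.571 = OFF (hard stop, points down the slope, -x); grows counter-clockwise seen from outside. Over-centre spring: needs up to 0.6 N m to reach mid-turn, then snaps on, but friction leaves it 5 to 8 deg short of the stop; push it home there.
- hasp_tab (a point): Centre of the hasp's steel thumb tab at the lever's end: 22 mm along the lever, 12 mm thick (this is where to pinch), 26 mm high; 109 mm from the axis and 40 mm above the face while folded. x out along the hasp from its pin, y across the tab's thickness (along the pin). 14 mm free between it and the end of the black arm, but only the 8 mm thick hasp plate there.
- hasp (a joint): Hasp angle in rad: 0 = folded in the lever, 1.31 = swung fully out (stop). It turns on a pin across the lever, 46 mm from the axis, 34 mm above the face; its tab swings away from the face (63 mm radius). A heel on it meets the collar after about 0.25 rad unless the lever is within about 3 deg of its OFF stop, where the heel drops into a notch. Stays where left (0.1 N m friction).
- flux: Small amber needle bottle 35 mm across, 102 mm high, standing on the bench left of the box; bystander, origin under its centre.
- cutters: Side cutters 106 x 42 x 9 mm lying on the grey mat in front of the box; bystander, origin under the centre.
- fixture: Brown pogo-pin test block 90 x 60 x 34 mm on the bench right of the box; bystander, origin under its centre.

How it is judged:
By the outcome, as a careful person would: the job done as asked, in the order asked, and still so for the second after the job is handed in, with the robot touching nothing.
It also fails if it takes over 54 s, if anything falls off the work surface, if the arm or the gripper's body presses on something with over 40 N, if the wrist force passes 120 N, or if a joint passes its speed limit or range.

ROBOT

A 6-joint arm with a two-finger parallel gripper is mounted at the origin on a cart in front of the work surface, level with it; the furniture and walls round the work are solid. World frame = base frame: x ahead of the robot, y to its left, z up, the work surface at z = 0. Lengths are in m, angles in degrees, forces in N, time in s.
With the tool pointing down it reaches from about 0.3 to 0.775 m from the base axis. Payload 14.6 kg.
Tool frame: the origin (TCP) lies between the finger pads; the fingertips stand 11 mm ahead of it and the grasp point (between the pads) lies 8 mm behind it; z points along the fingers, y is the line along which they close (so a half turn about z gives the same grasp; the last joint's range is limited). The gripper opens to 94 mm and grips with 3 to 60 N. Pads are 16 mm wide; open, the fingers measure 119 mm over their backs; the gripper's body (75 mm by 177 mm) begins 78 mm behind the grasp point.
Start: joints at [-75.149, 17.183, 87.147, -0, 75.671, -3.816], TCP at [0.176, -0.521, 0.216] pointing down, gripper open.
Joint ranges: [-173.82, 173.82], [-45.26, 126.66], [13.44, 144.39], [-59.66, 239.66], [0, 175.72], [-146.38, 146.38]. Speed limits (degrees/s): [127.2, 127.2, 147.25, 180, 180, 180].

INTERFACE

Orientations are given as a 3x3 rotation matrix whose columns are the frame's x, y, z axes.
In Python, from rig import bot gives the robot as it stands. The module is installed in compiled form; this text tells all that it offers.
- The arm moves only by the tool step_arm, never from a script. Its argument "motion" is text: rows parted by semicolons, each of 7 numbers parted by spaces: the shift along the tool's x, y, z in m, then the turn, a rotation vector about the tool's x, y, z in rad, then the opening, from 0 (shut) to 1 (fully open). In form: x y z ax ay az fingers; .... A call has 1 to 10 rows; each row shifts and turns the commanded pose from where the row before left it, along the tool's axes as they then stand; what a row does not reach is not made up. A row lasts 1/8 s, in which the tool goes at most 62.5 mm and 10.7 degrees, less where a joint would pass 70% of its speed; a pose out of reach is approached as far as the arm can. A call with a gripper value outside its range is refused whole. The fingers move at their own pace and stop on an object; "squeeze" is the grip in N (left out, the last holds). Time passes only in rows, so rows that do not move let the fingers close. It gives the time, the measured TCP pose, the force, the opening and the grip force at its end, in the units of the state.
- bot.read_state(): the state, without advancing time (a new reading comes with each control period).
- bot.camera(name): name is "scene" or "top" or "wrist"; returns the picture (384x512x3 uint8, red, green, blue); there is no depth.
- bot.camera_info(name): a dict with "intrinsics" (3x3 intrinsics, pixels), "R" (3x3) and "t" (3): a world point X has camera coordinates R X + t. Camera axes: x right, y down, z forward; pixel columns grow to the right and rows downward; lengths in m; the calibration is good to about 2 mm. A picture is of the moment at which its call begins: read the wrist's pose just before it. camera_info takes no time and is no camera call; for the wrist camera it gives the pose at the moment of the call.
- bot.sign_off(): hands the job in; it is judged then, once.
The state is a dict: "time_s": time; "joints": joint angles; "qd": joint speeds; "joint_torque": joint torques, N m; "tcp_pos": TCP position; "ee_rot": TCP orientation; "wrist_force": force on the tool from outside, world axes, zero at the start; "torque": the same for the moment, N m; "finger_gap": finger opening in m; "grip_force": force on a finger pad.
Only numpy, scipy, OpenCV 4.12 (cv2) and the standard library are available. Lean on these libraries where they do the work, as an engineer would, in place of code of your own. Each camera call takes 0.05 s, during which the arm holds its last target. There are 200 camera calls.

## Working session

There is one attempt and no reset: what is moved stays moved. The work goes in short steps, Python scripts to look and compute and a tool call to move; the robot and the scene stay as the last step left them, time stands still between calls to the robot, and variables do not carry over. Pictures are saved under pics/ and viewed, at most 10 in all, crops included, and the job is handed in when it is done.

Besides the shell and the picture viewer there is one more tool, called after "Request:" as name(argument=value, ...) on one line, values as JSON. step_arm: Moves the arm, as the interface text tells. Its arguments: {"type":"object","properties":{"motion":{"type":"string"},"squeeze":{"type":"number"}},"required":["motion"]}

```bash
mkdir -p pics; python3 - <<'E'
from rig import bot
import cv2,numpy as np
s=bot.read_state();print(s['time_s'],s['tcp_pos'],np.round(s['ee_rot'],3).tolist())
for n in ['scene','top']:
    cv2.imwrite(f'pics/{n}0.png',bot.camera(n)[:,:,::-1])
for n in ['scene','top','wrist']:
    i=bot.camera_info(n);print(n,np.round(i['intrinsics'],1).tolist(),np.round(i['R'],3).tolist(),np.round(i['t'],3).tolist(), -i['R'].T@i['t'])
E
```

```text
0.0 [ 0.17596665 -0.52082598  0.21587957] [[0.947, 0.32, -0.0], [0.32, -0.947, 0.001], [0.0, -0.001, -1.0]]
scene [[356.9, 0.0, 261.0], [0.0, 356.9, 194.2], [0.0, 0.0, 1.0]] [[-0.797, -0.603, 0.003], [-0.353, 0.462, -0.814], [0.49, -0.65, -0.581]] [0.574, 0.239, 0.823] [0.13925107 0.77130602 0.67016409]
top [[482.5, 0.0, 258.2], [0.0, 482.5, 191.4], [0.0, 0.0, 1.0]] [[0.398, -0.918, 0.007], [-0.871, -0.38, -0.312], [0.289, 0.118, -0.95]] [-0.095, 0.644, 1.025] [0.30326542 0.03655991 1.17552093]
wrist [[298.1, 0.0, 251.5], [0.0, 298.1, 196.4], [0.0, 0.0, 1.0]] [[0.32, -0.947, -0.001], [-0.921, -0.311, 0.234], [-0.222, -0.074, -0.972]] [-0.551, -0.023, 0.39] [ 0.24161705 -0.4999356   0.38417022]
```

View pics/scene0.png

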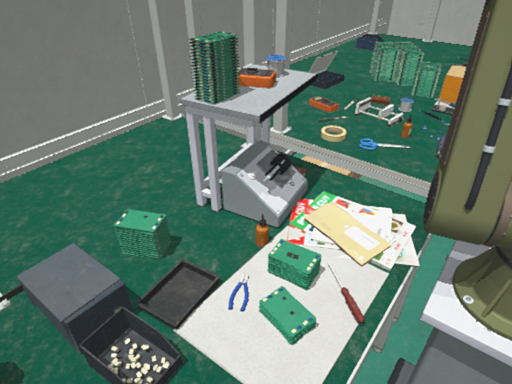

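View pics/top0.png

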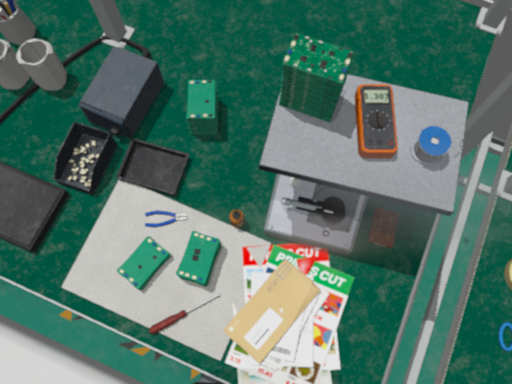

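The scene shows the grey box at about (265,180) under the shelf. The top view has the lever pointing left from its hub at (325,207) to the tab at (285,202), with the bottle at (237,215).

```bash
python3 - <<'E'
import cv2,numpy as np
a=cv2.imread('pics/top0.png')[165:265,225:405];b=cv2.imread('pics/scene0.png')[130:255,190:325]
a=cv2.resize(a,None,fx=4.4,fy=4.4,interpolation=cv2.INTER_CUBIC)
a=cv2.convertScaleAbs(a,alpha=1.3,beta=10)
cv2.imwrite('pics/ta.png',a)
b=cv2.resize(b,None,fx=4.6,fy=4.6,interpolation=cv2.INTER_CUBIC)
cv2.imwrite('pics/sb.png',b)
E
```

```text
(no output)
```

View pics/ta.png

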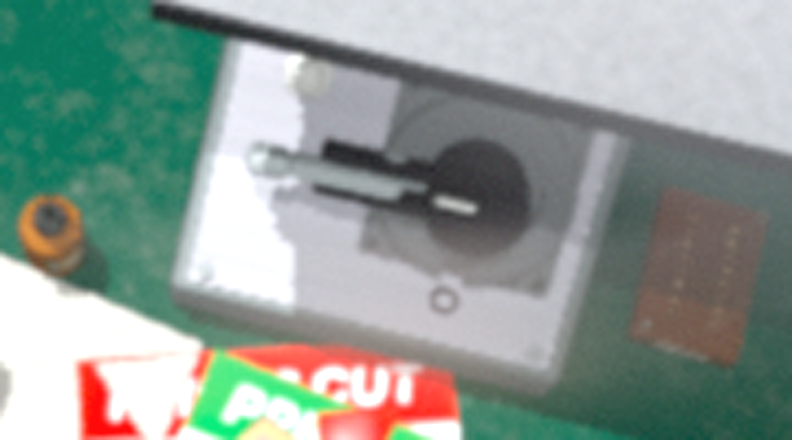

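View pics/sb.png

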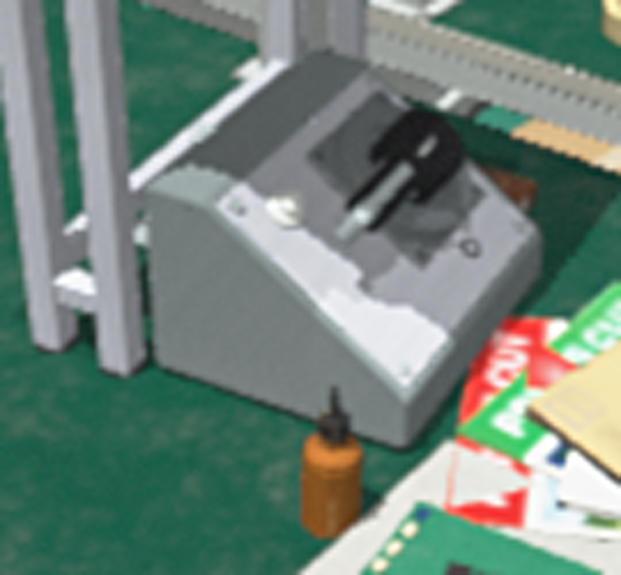

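The top crop shows the tab at (265,160), the hub centre near (472,198), the OFF ring at (444,299) and the lower screws at (205,275) and (535,352). In the scene crop the tab is at (347,222), the ring at (470,245) and the screws at (405,370) and (521,227).

```bash
cat > h.py <<'E'
from rig import bot
import numpy as np,cv2
def ray(n,uv,info=None):
    i=info or bot.camera_info(n);d=i['R'].T@np.linalg.inv(i['intrinsics'])@np.array([*uv,1.]);return -i['R'].T@i['t'],d/np.linalg.norm(d)
def tri(rs):
    A=sum(np.eye(3)-np.outer(d,d) for _,d in rs);b=sum((np.eye(3)-np.outer(d,d))@o for o,d in rs)
    X=np.linalg.solve(A,b);return X,[np.linalg.norm(np.cross(X-o,d)) for o,d in rs]
def plane(r,p,n): o,d=r;return o+d*((p-o)@n)/(d@n)
def proj(n,X,info=None):
    i=info or bot.camera_info(n);c=i['intrinsics']@(i['R']@X+i['t']);return c[:2]/c[2]
E
python3 - <<'E'
from h import *
T=lambda x,y:ray('top',((x+.5)/4.4-.5+225,(y+.5)/4.4-.5+165))
S=lambda x,y:ray('scene',((x+.5)/4.6-.5+190,(y+.5)/4.6-.5+130))
P={}
for k,a,b in [('mark',(455,206),(427,147)),('ring',(444,299),(470,245)),('tab',(265,160),(347,222)),('btn',(307,75),(284,210)),('bl',(205,275),(405,370)),('br',(535,352),(521,227))]:
    X,e=tri([T(*a),S(*b)]);P[k]=X;print(k,np.round(X,4),np.round(e,4))
yl=P['bl']-P['br'];yl[2]=0;yl/=np.linalg.norm(yl)
h=np.array([yl[1],-yl[0],0]);  # up-slope horizontal
c,s=np.cos(np.radians(35)),np.sin(np.radians(35))
x=c*h+s*np.array([0,0,1]);z=np.cross(x,yl);print('x',x,'y',yl,'z',z)
R=np.c_[x,yl,z];p0=P['ring']
for k in P: print(k,np.round(R.T@(P[k]-p0),4))
H=plane(T(472,198),p0+.03*z,z);print('hub',R.T@(H-p0),H)
print(np.degrees(np.arctan2(h[1],h[0])))
E
```

```text
mark [0.638  0.0038 0.1372] [0.0003 0.0003]
ring [ 0.6105 -0.0115  0.0647] [0.0003 0.0003]
tab [0.6252 0.103  0.1348] [0.0029 0.0029]
btn [0.6786 0.1003 0.1224] [0.0004 0.0004]
bl [0.5752 0.1123 0.0527] [0.0012 0.0012]
br [ 0.6054 -0.0677  0.0523] [0.0005 0.0005]
x [0.80791467 0.1352182  0.57357644] y [-0.16507094  0.9862817   0.        ] z [-0.56570794 -0.0946808   0.81915204]
mark [0.0658 0.0106 0.0424]
ring [0. 0. 0.]
tab [0.0676 0.1105 0.0383]
btn [ 0.1032  0.099  -0.0019]
bl [-0.0186  0.128  -0.0016]
br [-0.0189 -0.0546 -0.002 ]
hub [0.06789739 0.00212958 0.03      ] [ 0.64803354 -0.00305781  0.12822671]
9.501355782310652
```

```bash
cat >> h.py <<'E'
from scipy.spatial.transform import Rotation as Ro
X=np.array([.80791467,.1352182,.57357644]);Y=np.array([-.16507094,.9862817,0]);Z=np.cross(X,Y)
F=np.c_[X,Y,Z];A=np.array([.6105,-.0115,.0647])+F@[.0675,.001,-.001]
def W(p): return A+F@np.array(p)          # face -> world
def tool(lean):                            # y=-Yface, lean deg past face normal towards level
    a=np.radians(lean);z=F@[np.sin(a),0,-np.cos(a)];return np.c_[np.cross(-Y,z),-Y,z]
def rows(p1,R1,n,f,p0=None,R0=None):
    s=bot.read_state();p0=s['tcp_pos'] if p0 is None else p0;R0=np.array(s['ee_rot']) if R0 is None else R0
    v=Ro.from_matrix(R0.T@R1).as_rotvec();out=[]
    for k in range(n):
        R=R0@Ro.from_rotvec(v*k/n).as_matrix()
        out.append(' '.join(f'{q:.4f}' for q in [*(R.T@(np.array(p1)-p0)/n),*(v/n)])+f' {f}')
    print('; '.join(out), '| deg/row',np.degrees(np.linalg.norm(v))/n,'mm/row',1e3*np.linalg.norm(p1-p0)/n);return p1,R1
def st():
    s=bot.read_state();print('t',s['time_s'],'j',np.round(s['joints'],1),'face',np.round(F.T@(s['tcp_pos']-A),4),'F',np.round(F.T@s['wrist_force'],1),'gap',round(s['finger_gap'],4),'gf',s['grip_force'])
E
python3 - <<'E'
from h import *
print(A)
p=W([-.006,.072,.167]);q=np.array([.42,-.03,.27]);print(p)
a=rows(q,tool(0),14,0);rows(p,tool(20),4,0,*a)
E
```

```text
[ 0.66543488 -0.00129181  0.10259726]
[0.55422905 0.05309747 0.23595419]
0.0277 -0.0276 -0.0038 -0.0036 0.0435 0.0110 0; 0.0276 -0.0279 -0.0027 -0.0036 0.0435 0.0110 0; 0.0274 -0.0282 -0.0016 -0.0036 0.0435 0.0110 0; 0.0271 -0.0285 -0.0005 -0.0036 0.0435 0.0110 0; 0.0268 -0.0288 0.0005 -0.0036 0.0435 0.0110 0; 0.0264 -0.0291 0.0016 -0.0036 0.0435 0.0110 0; 0.0260 -0.0294 0.0026 -0.0036 0.0435 0.0110 0; 0.0255 -0.0297 0.0036 -0.0036 0.0435 0.0110 0; 0.0250 -0.0300 0.0046 -0.0036 0.0435 0.0110 0; 0.0245 -0.0303 0.0056 -0.0036 0.0435 0.0110 0; 0.0239 -0.0306 0.0065 -0.0036 0.0435 0.0110 0; 0.0232 -0.0309 0.0075 -0.0036 0.0435 0.0110 0; 0.0225 -0.0312 0.0083 -0.0036 0.0435 0.0110 0; 0.0218 -0.0314 0.0092 -0.0036 0.0435 0.0110 0 | deg/row 2.5818265797580415 mm/row 39.34642198199575
0.0250 -0.0150 0.0279 0.0000 0.0873 -0.0000 0; 0.0225 -0.0150 0.0300 0.0000 0.0873 -0.0000 0; 0.0198 -0.0150 0.0318 0.0000 0.0873 -0.0000 0; 0.0170 -0.0150 0.0335 0.0000 0.0873 -0.0000 0 | deg/row 4.999999983916368 mm/row 40.37460969119174
```

Request:
step_arm(motion="0.028 -0.028 -0.004 -0.004 0.0435 0.011 0; 0.028 -0.028 -0.003 -0.004 0.0435 0.011 0; 0.027 -0.028 -0.002 -0.004 0.0435 0.011 0; 0.027 -0.0285 0 -0.004 0.0435 0.011 0; 0.027 -0.029 0 -0.004 0.0435 0.011 0; 0.026 -0.029 0.002 -0.004 0.0435 0.011 0; 0.026 -0.029 0.003 -0.004 0.0435 0.011 0; 0.0255 -0.03 0.004 -0.004 0.0435 0.011 0; 0.025 -0.03 0.005 -0.004 0.0435 0.011 0; 0.0245 -0.03 0.006 -0.004 0.0435 0.011 0")

```text
time_s: 1.35
tcp_pos: [0.3512, -0.1693, 0.253]
ee_rot: [[0.884, 0.208, 0.417], [0.195, -0.978, 0.075], [0.424, 0.015, -0.906]]
wrist_force: [0.9, -0.5, 0.2]
finger_gap: 0.0005
grip_force: 0.0
```

```bash
python3 - <<'E'
from h import *
st();q=np.array([.48,0.02,.27]);a=rows(q,tool(10),5,0);rows(W([-.006,.072,.167]),tool(20),3,0,*a)
E
```

```text
t 1.35 j [-44.7 -16.7 119.5  22.7  64.   25.4] face [-0.1903 -0.1138  0.3169] F [ 0.8 -0.7 -0.2] gap 0.0005 gf 0.0
0.0316 -0.0316 0.0105 -0.0027 0.0694 0.0090 0; 0.0305 -0.0319 0.0126 -0.0027 0.0694 0.0090 0; 0.0293 -0.0322 0.0146 -0.0027 0.0694 0.0090 0; 0.0279 -0.0325 0.0165 -0.0027 0.0694 0.0090 0; 0.0264 -0.0328 0.0183 -0.0027 0.0694 0.0090 0 | deg/row 4.014259845534256 mm/row 45.90892998333128
0.0105 -0.0068 0.0266 0.0000 0.0582 -0.0000 0; 0.0090 -0.0068 0.0271 0.0000 0.0582 -0.0000 0; 0.0074 -0.0068 0.0276 0.0000 0.0582 -0.0000 0 | deg/row 3.3333333232990543 mm/row 29.37215642801174
```

Request:
step_arm(motion="0.0315 -0.0315 0.0105 -0.003 0.07 0.009 0; 0.0305 -0.032 0.0125 -0.003 0.07 0.009 0; 0.0295 -0.032 0.0145 -0.003 0.07 0.009 0; 0.028 -0.0325 0.0165 -0.003 0.07 0.009 0; 0.0265 -0.033 0.0185 -0.003 0.07 0.009 0; 0.0105 -0.007 0.0265 0 0.058 0 0; 0.009 -0.007 0.027 0 0.058 0 0; 0.0075 -0.007 0.0275 0 0.058 0 0; 0 0 0 0 0 0 0; 0 0 0 0 0 0 0")

```text
time_s: 2.6
tcp_pos: [0.5483, 0.051, 0.2403]
ee_rot: [[0.573, 0.17, 0.802], [0.098, -0.985, 0.139], [0.813, -0.001, -0.582]]
wrist_force: [-0.1, -0.2, 0.5]
finger_gap: 0.0006
grip_force: 0.0
```

```bash
python3 - <<'E'
from h import *
st();i=bot.camera_info('wrist');im=bot.camera('wrist')
cv2.imwrite('pics/w1.png',im[:,:,::-1])
np.savez('w1.npz',**{k:np.array(i[k]) for k in i})
for n,p in dict(hub=[0,0,.046],ring=[-.0675,0,0],tab=[0,.109,.045],side=[0,.07,.044],armend=[0,.084,.044]).items(): print(n,proj('wrist',W(p),i).round(1))
E
```

```text
t 2.6 j [ -3.6  -4.5 123.5  56.5  13.1  26.3] face [-0.0086  0.071   0.1741] F [ 0.1 -0.2  0.5] gap 0.0006 gf 0.0
hub [320.2 227.8]
ring [312.3 286.3]
tab [214.3 227.4]
side [252.1 227.5]
armend [238.6 227.5]
```

View pics/w1.png

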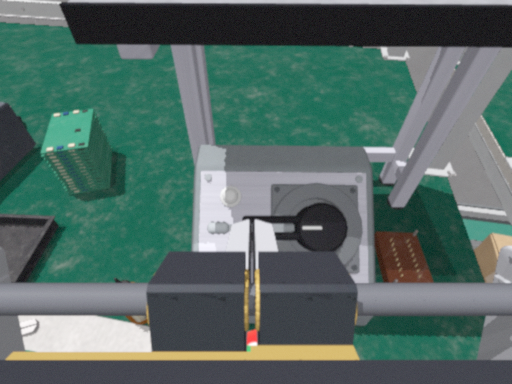

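The wrist view shows the hub at (321,228) and the tab at (213,228), within 1–2 px of my model. I'll go down beside the lever's upper side.

```bash
python3 - <<'E'
from h import *
a=rows(W([.0167,.072,.113]),tool(15),3,0);rows(W([.040,.072,.026]),tool(15),3,0,*a)
E
```

```text
0.0010 -0.0003 0.0221 -0.0013 -0.0261 0.0008 0; 0.0016 -0.0003 0.0220 -0.0013 -0.0261 0.0008 0; 0.0022 -0.0004 0.0220 -0.0013 -0.0261 0.0008 0 | deg/row 1.4972701273390205 mm/row 22.10619465167291
-0.0000 -0.0000 0.0300 0.0000 0.0000 -0.0000 0; -0.0000 -0.0000 0.0300 0.0000 0.0000 -0.0000 0; -0.0000 -0.0000 0.0300 0.0000 0.0000 -0.0000 0 | deg/row 1.756434587541966e-15 mm/row 30.02201066418121
```

Request:
step_arm(motion="0.001 0 0.022 -0.0013 -0.026 0.001 0; 0.0015 0 0.022 -0.0013 -0.026 0.001 0; 0.002 0 0.022 -0.0013 -0.026 0.001 0; 0 0 0.022 0 0 0 0; 0 0 0.022 0 0 0 0; 0 0 0.022 0 0 0 0; 0 0 0.022 0 0 0 0; 0 0 0 0 0 0 0; 0 0 0 0 0 0 0")

```text
time_s: 3.78
tcp_pos: [0.6695, 0.0715, 0.1483]
ee_rot: [[0.633, 0.165, 0.756], [0.105, -0.986, 0.127], [0.767, -0.001, -0.642]]
wrist_force: [0.8, 0.1, -0.1]
finger_gap: 0.0005
grip_force: 0.0
```

```bash
python3 - <<'E'
from h import *
st()
R0=np.array(bot.read_state()['ee_rot']);a=(None,None)
p=F.T@(bot.read_state()['tcp_pos']-A)
for th in np.radians([0,12,24,36,48,60,72,82]):
    d=.027;q=W([-.072*np.sin(th)+d*np.cos(th),.072*np.cos(th)+d*np.sin(th),.027])
    a=rows(q,tool(15),1,0,*a)
E
```

```text
t 3.775 j [  0.2  19.8 107.8  69.1   7.6  15.2] face [0.0393 0.0711 0.0283] F [ 0.5 -0.  -0.6] gap 0.0005 gf 0.0
-0.0122 -0.0009 -0.0020 -0.0003 -0.0011 -0.0009 0 | deg/row 0.08209174102125076 mm/row 12.431992678812668
-0.0150 -0.0040 -0.0040 0.0000 0.0000 -0.0000 0 | deg/row 5.269303762625898e-15 mm/row 16.075648526120407
-0.0155 -0.0007 -0.0042 0.0000 0.0000 -0.0000 0 | deg/row 5.269303762625898e-15 mm/row 16.07564853355361
-0.0153 0.0026 -0.0041 0.0000 0.0000 -0.0000 0 | deg/row 5.269303762625898e-15 mm/row 16.075648540458417
-0.0145 0.0059 -0.0039 0.0000 0.0000 -0.0000 0 | deg/row 5.269303762625898e-15 mm/row 16.075648545641048
-0.0130 0.0089 -0.0035 0.0000 0.0000 -0.0000 0 | deg/row 5.269303762625898e-15 mm/row 16.075648548205088
-0.0109 0.0115 -0.0029 0.0000 0.0000 -0.0000 0 | deg/row 5.269303762625898e-15 mm/row 16.075648547707466
-0.0072 0.0112 -0.0019 0.0000 0.0000 -0.0000 0 | deg/row 5.269303762625898e-15 mm/row 13.403861926770748
```

```bash
python3 - <<'E'
from h import *
a=(None,None)
for t in [0,7,14,21,28,35,42,49,56,63,70,77,82]:
    th=np.radians(t);d=.027;q=W([-.072*np.sin(th)+d*np.cos(th),.072*np.cos(th)+d*np.sin(th),.027])
    R=tool(15-20*t/82.);a=rows(q,R,1,0,*a)
E
```

```text
-0.0122 -0.0009 -0.0020 -0.0003 -0.0011 -0.0009 0 | deg/row 0.08209174102125076 mm/row 12.431992678812668
-0.0087 -0.0028 -0.0023 -0.0000 -0.0298 0.0000 0 | deg/row 1.7073170679192484 mm/row 9.388781139842406
-0.0090 -0.0016 -0.0021 -0.0000 -0.0298 0.0000 0 | deg/row 1.7073170677602072 mm/row 9.388781142331693
-0.0092 -0.0005 -0.0019 -0.0000 -0.0298 0.0000 0 | deg/row 1.7073170676203753 mm/row 9.388781144876889
-0.0092 0.0006 -0.0016 -0.0000 -0.0298 0.0000 0 | deg/row 1.7073170675002487 mm/row 9.388781147326771
-0.0091 0.0018 -0.0013 -0.0000 -0.0298 0.0000 0 | deg/row 1.7073170674002571 mm/row 9.388781149535804
-0.0089 0.0029 -0.0010 -0.0000 -0.0298 0.0000 0 | deg/row 1.7073170673207663 mm/row 9.388781151372555
-0.0085 0.0040 -0.0007 -0.0000 -0.0298 0.0000 0 | deg/row 1.7073170672620337 mm/row 9.388781152728246
-0.0080 0.0050 -0.0004 -0.0000 -0.0298 0.0000 0 | deg/row 1.7073170672242803 mm/row 9.388781153522041
-0.0073 0.0059 -0.0002 -0.0000 -0.0298 0.0000 0 | deg/row 1.7073170672076543 mm/row 9.388781153706944
-0.0065 0.0067 0.0000 -0.0000 -0.0298 -0.0000 0 | deg/row 1.7073170672121838 mm/row 9.388781153271898
-0.0057 0.0075 0.0002 -0.0000 -0.0298 -0.0000 0 | deg/row 1.7073170672378823 mm/row 9.388781152242853
-0.0035 0.0057 0.0002 -0.0000 -0.0213 -0.0000 0 | deg/row 1.2195121909116033 mm/row 6.70831579315826
```

Request:
step_arm(motion="-0.012 -0.001 -0.002 0 0 0 0; -0.0087 -0.0028 -0.0023 0 -0.03 0 0; -0.009 -0.0016 -0.002 0 -0.03 0 0; -0.0092 -0.0005 -0.002 0 -0.03 0 0; -0.0092 0.0006 -0.0016 0 -0.03 0 0; -0.009 0.0018 -0.0013 0 -0.03 0 0")

```text
time_s: 4.53
tcp_pos: [0.6241, 0.0669, 0.1162]
ee_rot: [[0.736, 0.164, 0.657], [0.123, -0.987, 0.108], [0.665, 0.001, -0.746]]
wrist_force: [9.2, 1.8, 4.2]
finger_gap: 0.0008
grip_force: 4.0
```

```bash
python3 -c "
from h import *
st()"
```

```text
t 4.525 j [  0.3  18.2 110.9  32.5  11.2  51.1] face [-0.0164  0.0741  0.028 ] F [10.1  0.3 -1.9] gap 0.0008 gf 3.98441511526471
```

Request:
step_arm(motion="-0.009 0.003 -0.001 0 -0.03 0 0; -0.0085 0.004 -0.0007 0 -0.03 0 0; -0.008 0.005 -0.0004 0 -0.03 0 0; -0.0073 0.006 -0.0002 0 -0.03 0 0; -0.0065 0.0067 0 0 -0.03 0 0; -0.0057 0.0075 0.0002 0 -0.03 0 0; -0.0035 0.0057 0.0002 0 -0.021 0 0; 0 0 0 0 0 0 0; 0 0 0 0 0 0 0")

```text
time_s: 5.65
tcp_pos: [0.5897, 0.0236, 0.085]
ee_rot: [[0.855, 0.165, 0.492], [0.142, -0.986, 0.083], [0.499, -0.001, -0.867]]
wrist_force: [0.8, -0.1, 1.2]
finger_gap: 0.0004
grip_force: 0.0
```

```bash
python3 - <<'E'
from h import *
st();i=bot.camera_info('wrist');cv2.imwrite('pics/w2.png',bot.camera('wrist')[:,:,::-1])
rows(W([-.073,.0255,.027]),tool(-5),3,0)
E
```

```text
t 5.65 j [ -4.3  18.9 109.9  17.8  23.   61.6] face [-0.0679  0.037   0.0261] F [ 1.3 -0.2  0.5] gap 0.0004 gf 0.0
-0.0017 0.0039 -0.0001 -0.0003 0.0006 -0.0002 0; -0.0017 0.0039 -0.0001 -0.0003 0.0006 -0.0002 0; -0.0017 0.0039 -0.0001 -0.0003 0.0006 -0.0002 0 | deg/row 0.03824012713521087 mm/row 4.24508407894415
```

View pics/w2.png

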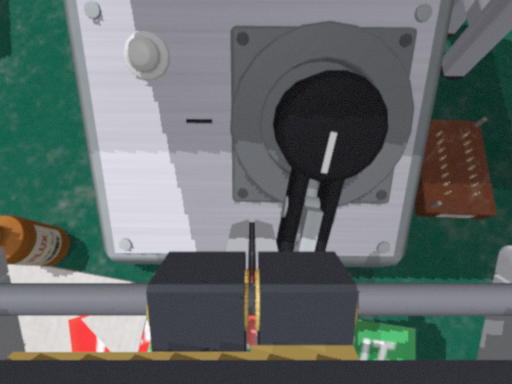

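The lever has snapped over and points down but is still a few degrees short. I'll push it home.

Request:
step_arm(motion="-0.0015 0.004 0 0 0 0 0; -0.0015 0.004 0 0 0 0 0; -0.0015 0.003 0 0 0 0 0; 0 0.002 0 0 0 0 0; 0 0 0 0 0 0 0")

```text
time_s: 6.32
tcp_pos: [0.5878, 0.0101, 0.0827]
ee_rot: [[0.855, 0.165, 0.491], [0.142, -0.986, 0.083], [0.498, -0.001, -0.867]]
wrist_force: [-2.3, 2.2, 0.7]
finger_gap: -0.0
grip_force: 1.3
```

```bash
python3 -c "
from h import *
st()"
```

```text
t 6.325 j [ -6.   19.  110.2  19.9  23.1  58.1] face [-0.0726  0.024   0.0266] F [-1.2  2.5  1.7] gap -0.0 gf 1.2999968603253365
```

Request:
step_arm(motion="0 0.002 0 0 0 0 0; 0 0.002 0 0 0 0 0; 0 0 0 0 0 0 0")

```text
time_s: 6.7
tcp_pos: [0.5877, 0.0094, 0.0826]
ee_rot: [[0.856, 0.168, 0.489], [0.144, -0.986, 0.088], [0.496, -0.005, -0.868]]
wrist_force: [-6.5, 32.2, 8.0]
finger_gap: 0.0005
grip_force: 16.0
```

Request:
step_arm(motion="0 0.002 0 0 0 0 0; 0 0.001 0 0 0 0 0; 0 0 0 0 0 0 0")

```text
time_s: 7.08
tcp_pos: [0.5877, 0.0089, 0.0825]
ee_rot: [[0.857, 0.171, 0.487], [0.145, -0.985, 0.091], [0.495, -0.007, -0.869]]
wrist_force: [-8.7, 52.8, 11.2]
finger_gap: 0.0004
grip_force: 27.0
```

```bash
python3 -c "
from h import *
st()"
```

```text
t 7.075 j [ -6.4  19.1 110.   21.1  23.7  56.6] face [-0.073   0.0229  0.0266] F [ 6.6 53.5  9.1] gap 0.0004 gf 27.044838666915894
```

```bash
python3 - <<'E'
from h import *
s=bot.read_state()
a=rows(W([-.073,.045,.027]),tool(-5),3,0);a=rows(W([-.08,.045,.12]),tool(-3),4,0,*a);a=rows(W([-.109,0,.125]),tool(0),3,0.5,*a)
E
```

```text
-0.0000 -0.0074 -0.0001 -0.0031 0.0019 0.0005 0; -0.0000 -0.0074 -0.0001 -0.0031 0.0019 0.0005 0; -0.0000 -0.0074 -0.0001 -0.0031 0.0019 0.0005 0 | deg/row 0.2127412948948871 mm/row 7.380835065992502
-0.0038 0.0000 -0.0230 0.0000 0.0087 0.0000 0; -0.0036 0.0000 -0.0230 0.0000 0.0087 0.0000 0; -0.0034 0.0000 -0.0231 0.0000 0.0087 0.0000 0; -0.0032 0.0000 -0.0231 0.0000 0.0087 0.0000 0 | deg/row 0.49999999827050723 mm/row 23.31576737317016
-0.0097 0.0150 -0.0012 0.0000 0.0175 0.0000 0.5; -0.0097 0.0150 -0.0013 0.0000 0.0175 0.0000 0.5; -0.0097 0.0150 -0.0015 0.0000 0.0175 0.0000 0.5 | deg/row 0.9999999965126967 mm/row 17.922673495329352
```

Request:
step_arm(motion="0 -0.0085 0 0 0.002 0 0; 0 -0.0085 0 0 0.002 0 0; 0 -0.0085 0 0 0.002 0 0; -0.004 0 -0.023 0 0.009 0 0; -0.0035 0 -0.023 0 0.009 0 0; -0.0035 0 -0.023 0 0.009 0 0; -0.003 0 -0.023 0 0.009 0 0; -0.01 0.015 -0.0012 0 0.0175 0 0.5; -0.01 0.015 -0.0013 0 0.0175 0 0.5; -0.01 0.015 -0.0015 0 0.0175 0 0.5")

```text
time_s: 8.32
tcp_pos: [0.5067, -0.031, 0.1413]
ee_rot: [[0.804, 0.164, 0.571], [0.133, -0.986, 0.095], [0.579, -0.001, -0.815]]
wrist_force: [0.1, 0.1, -0.4]
finger_gap: 0.0267
grip_force: 0.0
```

Request:
step_arm(motion="0 0 0 0 0 0 0.5; 0 0 0 0 0 0 0.5; 0 0 0 0 0 0 0.5")

```text
time_s: 8.7
tcp_pos: [0.5072, -0.03, 0.1416]
ee_rot: [[0.805, 0.165, 0.57], [0.134, -0.986, 0.096], [0.578, -0.001, -0.816]]
wrist_force: [0.8, -0.3, -0.5]
finger_gap: 0.0468
grip_force: 0.0
```

```bash
python3 - <<'E'
from h import *
st();i=bot.camera_info('wrist');cv2.imwrite('pics/w3.png',bot.camera('wrist')[:,:,::-1])
for n,p in dict(hub=[0,0,.046],ring=[-.0675,0,0],tab=[-.109,0,.053],armend=[-.084,0,.044]).items(): print(n,proj('wrist',W(p),i).round(1))
rows(W([-.109,0,.033]),tool(0),4,.5)
E
```

```text
t 8.7 j [-14.5   2.6 122.6  33.1  25.6  39.7] face [-0.1094 -0.0021  0.1241] F [ 0.3 -0.5 -0.8] gap 0.0468 gf 0.0
hub [247.7  71.1]
ring [248.5 153.8]
tab [248.  209.7]
armend [248.1 178.2]
-0.0000 -0.0005 0.0228 -0.0002 -0.0014 -0.0001 0.5; 0.0000 -0.0005 0.0228 -0.0002 -0.0014 -0.0001 0.5; 0.0000 -0.0005 0.0228 -0.0002 -0.0014 -0.0001 0.5; 0.0001 -0.0005 0.0228 -0.0002 -0.0014 -0.0001 0.5 | deg/row 0.0815382025836582 mm/row 22.789379060430797
```

View pics/w3.png

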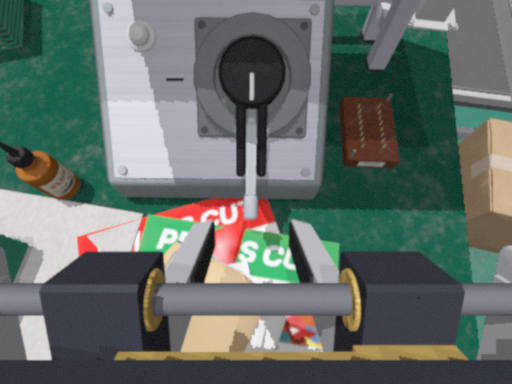

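Lever now points straight down the slope. Hub is at (251,72) and the tab at (250,205), centred between the fingers and within 2–3 px of prediction. I'll descend and pinch.

Request:
step_arm(motion="0 0 0.023 0 0 0 0.5; 0 0 0.023 0 0 0 0.5; 0 0 0.023 0 0 0 0.5; 0 0 0.021 0 0 0 0.5; 0 0 0 0 0 0 0.5; 0 0 0 0 0 0 0.5")

```text
time_s: 9.5
tcp_pos: [0.5581, -0.0216, 0.0685]
ee_rot: [[0.805, 0.165, 0.57], [0.134, -0.986, 0.096], [0.578, -0.001, -0.816]]
wrist_force: [-0.2, -0.2, 0.7]
finger_gap: 0.0469
grip_force: 0.0
```

Request:
step_arm(motion="0 0 0 0 0 0 0; 0 0 0 0 0 0 0; 0 0 0 0 0 0 0; 0 0 0 0 0 0 0; 0 0 0 0 0 0 0; 0 0 0 0 0 0 0", squeeze=15)

```text
time_s: 10.25
tcp_pos: [0.558, -0.0209, 0.0679]
ee_rot: [[0.805, 0.166, 0.569], [0.134, -0.986, 0.098], [0.578, -0.002, -0.816]]
wrist_force: [-0.8, 7.9, 2.7]
finger_gap: 0.0117
grip_force: 15.0
```

```bash
python3 - <<'E'
from h import *
st();s=bot.read_state();p=F.T@(s['tcp_pos']-A);a=(None,None)
# grasp point relative to pin, rotated by phi; tool leans 0->-22
g=p+np.array([0,0,.008]);pin=np.array([-.046,p[1],.034]);r=g-pin;print('r',r)
for ph in np.arange(7.5,78,7.5):
    c,sn=np.cos(np.radians(ph)),np.sin(np.radians(ph))
    gg=pin+np.array([c*r[0]+sn*r[2],0,-sn*r[0]+c*r[2]])
    R=tool(-22*ph/75);a=rows(W(gg)+R[:,2]*.008,R,1,0,*a)
E
```

```text
t 10.25 j [-11.5  17.2 118.1  47.5  16.5  26.3] face [-0.1093 -0.0016  0.0342] F [2.  7.9 1.9] gap 0.0117 gf 15.012281388044357
r [-0.0633149   0.          0.00818199]
0.0013 -0.0000 -0.0082 -0.0024 -0.0435 -0.0005 0 | deg/row 2.4949243103727716 mm/row 8.30295534266107
0.0021 -0.0000 -0.0080 -0.0000 -0.0384 -0.0000 0 | deg/row 2.199999992366706 mm/row 8.275036233536904
0.0028 -0.0000 -0.0078 -0.0000 -0.0384 -0.0000 0 | deg/row 2.199999992456959 mm/row 8.247725308792157
0.0035 -0.0000 -0.0074 -0.0000 -0.0384 -0.0000 0 | deg/row 2.1999999925916773 mm/row 8.22126292352058
0.0042 -0.0000 -0.0071 -0.0000 -0.0384 -0.0000 0 | deg/row 2.199999992770059 mm/row 8.195884635731279
0.0048 -0.0000 -0.0066 -0.0000 -0.0384 -0.0000 0 | deg/row 2.199999992991064 mm/row 8.171818524805461
0.0054 -0.0000 -0.0061 -0.0000 -0.0384 -0.0000 0 | deg/row 2.199999993253385 mm/row 8.149282871768719
0.0059 -0.0000 -0.0056 -0.0000 -0.0384 -0.0000 0 | deg/row 2.1999999935554664 mm/row 8.128483862334138
0.0064 -0.0000 -0.0050 -0.0000 -0.0384 -0.0000 0 | deg/row 2.199999993895544 mm/row 8.109613347042993
0.0068 -0.0000 -0.0043 -0.0000 -0.0384 -0.0000 0 | deg/row 2.199999994271594 mm/row 8.092846694981917
```

Request:
step_arm(motion="0.0013 0 -0.0082 0 -0.038 0 0; 0.002 0 -0.008 0 -0.038 0 0; 0.003 0 -0.0078 0 -0.038 0 0; 0.0035 0 -0.0075 0 -0.038 0 0")

```text
time_s: 10.75
tcp_pos: [0.5492, -0.0224, 0.0992]
ee_rot: [[0.883, 0.165, 0.438], [0.147, -0.986, 0.075], [0.445, -0.002, -0.896]]
wrist_force: [2.9, 10.6, -5.4]
finger_gap: 0.0119
grip_force: 15.0
```

```bash
python3 -c "
from h import *
st()"
```

```text
t 10.75 j [-10.3  14.  112.9  18.1  29.4  56.2] face [-0.0987 -0.0016  0.065 ] F [ 0.7 10.  -7. ] gap 0.0119 gf 14.998085349798203
```

Request:
step_arm(motion="0.0042 0 -0.007 0 -0.038 0 0; 0.0048 0 -0.0066 0 -0.038 0 0; 0.0054 0 -0.006 0 -0.038 0 0; 0.006 0 -0.0056 0 -0.038 0 0; 0.0064 0 -0.005 0 -0.038 0 0")

```text
time_s: 11.38
tcp_pos: [0.5621, -0.0202, 0.1366]
ee_rot: [[0.951, 0.165, 0.263], [0.158, -0.986, 0.047], [0.267, -0.003, -0.964]]
wrist_force: [-0.4, 6.4, -6.2]
finger_gap: 0.0118
grip_force: 15.0
```

Request:
step_arm(motion="0.0068 0 -0.0043 0 -0.038 0 0; 0.004 0 -0.002 0 0 0 0; 0 0 0 0 0 0 0")

```text
time_s: 11.75
tcp_pos: [0.5713, -0.0187, 0.1457]
ee_rot: [[0.959, 0.165, 0.229], [0.16, -0.986, 0.041], [0.233, -0.003, -0.973]]
wrist_force: [-0.9, 6.7, -1.5]
finger_gap: 0.0119
grip_force: 15.0
```

```bash
python3 - <<'E'
from h import *
st();s=bot.read_state();g=F.T@(s['tcp_pos']-.008*np.array(s['ee_rot'])[:,2]-A)-[-.046,0,.034];print(g,np.degrees(np.arctan2(g[2],-g[0])-np.arctan2(.0082,.0633)))
E
```

```text
t 11.75 j [-7.4 17.1 98.3  5.1 51.9 70.5] face [-0.0537 -0.0016  0.0902] F [-0.7  6.7 -1.4] gap 0.0119 gf 14.99943807721138
[-0.0047523  -0.00165455  0.06362227] 78.34709541715694
```

Request:
step_arm(motion="0.003 0 -0.001 0 0 0 0; 0.003 0 0 0 0 0 0; 0 0 0 0 0 0 0")

```text
time_s: 12.12
tcp_pos: [0.5744, -0.0182, 0.1466]
ee_rot: [[0.961, 0.165, 0.222], [0.16, -0.986, 0.041], [0.226, -0.004, -0.974]]
wrist_force: [-18.4, 3.0, 1.2]
finger_gap: 0.0119
grip_force: 15.0
```

```bash
python3 - <<'E'
from h import *
st();s=bot.read_state();g=F.T@(s['tcp_pos']-.008*np.array(s['ee_rot'])[:,2]-A)-[-.046,0,.034];print(g,np.linalg.norm(g))
cv2.imwrite('pics/w4.png',bot.camera('wrist')[:,:,::-1])
E
```

```text
t 12.125 j [-7.2 17.5 97.4  4.9 52.6 70.7] face [-0.0506 -0.0016  0.0892] F [-13.8   6.   11.1] gap 0.0119 gf 14.993080347776413
[-0.0015847  -0.00162824  0.06259478] 0.06263599854777745
```

View pics/w4.png

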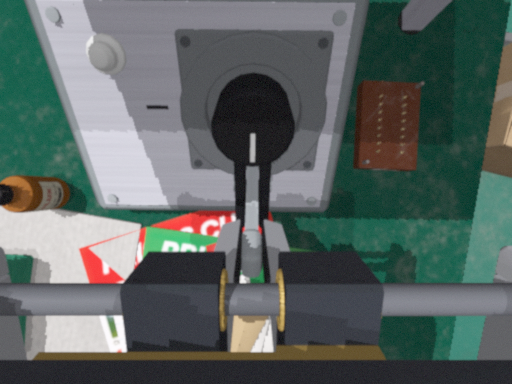

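Request:
step_arm(motion="0.003 0 0.001 0 0 0 0; 0 0 0 0 0 0 0")

```text
time_s: 12.42
tcp_pos: [0.5779, -0.0176, 0.1468]
ee_rot: [[0.961, 0.165, 0.224], [0.16, -0.986, 0.041], [0.227, -0.003, -0.974]]
wrist_force: [-18.3, 3.9, 3.8]
finger_gap: 0.0116
grip_force: 15.0
```

```bash
python3 -c "
from h import *
st()"
```

```text
t 12.425 j [-7.1 17.9 96.9  4.9 52.7 70.8] face [-0.0476 -0.0016  0.0873] F [-12.1   6.8  13.1] gap 0.0116 gf 14.966431260108948
```

Request:
step_arm(motion="0 0 0 0 0 0 0.4; 0 0 0 0 0 0 0.4; 0 0 0 0 0 0 0.4; 0 0 0 0 0 0 0.4; -0.02 0 0 0 0 0 0.4; -0.03 0 0 0 0 0 0.4; -0.04 0 -0.005 0 0 0 0.4; -0.04 0 -0.01 0 0 0 0.4; 0 0 0 0 0 0 0.4; 0 0 0 0 0 0 0.4")

```text
time_s: 13.68
tcp_pos: [0.453, -0.0396, 0.133]
ee_rot: [[0.959, 0.164, 0.232], [0.16, -0.986, 0.039], [0.235, -0.001, -0.972]]
wrist_force: [0.7, -0.4, 0.4]
finger_gap: 0.0375
grip_force: 0.0
```

```bash
python3 - <<'E'
from h import *
st();i=bot.camera_info('wrist');w=bot.camera('wrist')[:,:,::-1];b=bot.camera('scene')[130:255,190:325,::-1]
b=cv2.resize(b,None,fx=3,fy=3,interpolation=cv2.INTER_CUBIC);w=w[:375,90:490]
cv2.imwrite('pics/f.png',np.hstack([w,b[:375,:400]]) )
for a in (1.1,1.31):print(a,proj('wrist',W([-.046-.063*np.cos(a),0,.034+.063*np.sin(a)]),i)-[90,0], (proj('scene',W([-.046-.063*np.cos(a),0,.034+.063*np.sin(a)]))-[190,130])*3+[400,0])
E
```

```text
t 13.675 j [-12.5   3.7 116.3   6.9  47.6  63.9] face [-0.1594 -0.0027  0.1487] F [ 0.7 -0.5 -0.1] gap 0.0375 gf 0.0
1.1 [155.45206514  70.91378656] [763.4513352  114.88092347]
1.31 [155.04677561  49.59282253] [757.17623683 103.21602928]
```

View pics/f.png

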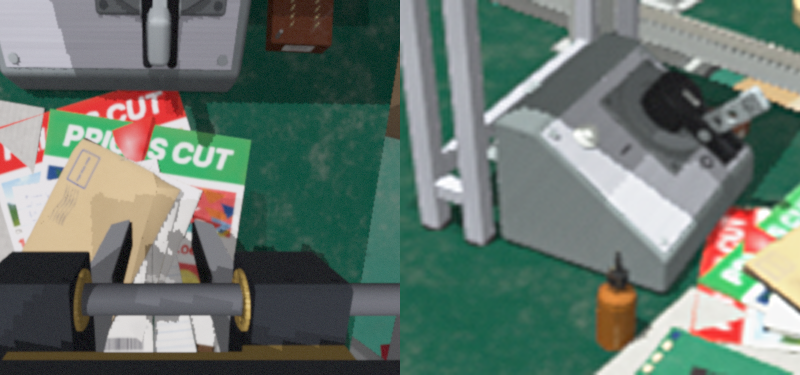

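In the scene view the hasp stands out with its tab at about (758,101), matching the prediction for 1.31 rad at (757,103). The lever is at OFF, the gripper is clear, and the bottle is upright.

```bash
python3 -c "
from rig import bot
print(bot.sign_off())"
```

```text
the job is handed in; nothing more can be done
None
```

The lever is at OFF, pushed hard against its stop, the hasp is swung out to its stop ready for your padlock, and the arm has let go, with the bottle, test block and cutters untouched; the job was handed in at about 14 s and returned no verdict.

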